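Shear the amber filter plate off the plate stack onto the light box

ROBOT

A 7-joint arm with a two-finger parallel gripper is mounted at the origin on the work surface. World frame = base frame: x ahead of the robot, y to its left, z up, the work surface at z = 0. Lengths are in m, angles in rad, forces in N, time in s.
With the tool pointing down it reaches from about 0.425 to 1.025 m from the base axis. Payload 9.4 kg.
Tool frame: the origin (TCP) lies on the centre line of the jaws, within the pads' length; the fingertips stand 11 mm ahead of it and the grasp point (between the pads) lies 8 mm behind it; z points along the fingers, y is the line along which they close (so a half turn about z gives the same grasp; the last joint's range is limited). The gripper opens to 85 mm and grips with 20 to 120 N. Pads are 22 mm wide; open, the fingers measure 114 mm over their backs; the gripper's body (76 mm by 85 mm) begins 54 mm behind the grasp point. The pads swing forward as they close: fully open they stand 13 mm farther back than shut.
Start: joints at [1.187, 0.599, -0.003, 1.599, 0.002, 0.943, -0.08], TCP at [0.219, -0.691, 0.242] pointing down, gripper open.
Joint ranges: [-2.57, 2.57], [-0.35, 1.97], [-1.29, 1.29], [0.11, 2.56], [-1.05, 4.19], [0.11, 1.86], [-2.63, 2.63]. Speed limits (rad/s): [2.22, 2.22, 3.01, 3.01, 3.14, 3.14, 3.14].

INTERFACE

Orientations are given as a unit quaternion [w, x, y, z].
In Python, from station import ctrl gives the robot as it stands. The module is installed in compiled form; this text tells all that it offers.
- The arm moves only by the shell command python3 -m handwheel 'ROWS'. ROWS is JSON, a list of rows, each an object of numbers: "tx", "ty", "tz": the shift along the world's x, y, z in mm; "wx", "wy", "wz": the turn, a rotation vector about the world's x, y, z in units of 5 degrees (1.0 is 5 degrees); "fingers": the gripper's target within -1 to 1 (fully open at 1, half-way at 0, shut at -1). A call has 1 to 12 rows; each row shifts and turns the commanded pose from where the row before left it; what a row does not reach is not made up. A row lasts 1/10 s, in which the tool goes at most 50 mm and 8.59 degrees, less where a joint would pass 70% of its speed; a pose out of reach is approached as far as the arm can. A call with a gripper value outside its range is refused whole. The fingers move at their own pace and stop on an object; the grip force is fixed at half the most. Time passes only in rows, so rows that do not move let the fingers close. It gives the time, the measured TCP pose, the force, the opening and the grip force at its end, in the units of the state.
- ctrl.read_state(): the state, without advancing time (a new reading comes with each control period).
- ctrl.camera(name): name is "scene" or "top"; returns a dict with "color" (400x640x3 uint8, red, green, blue), "fx", "fy", "cx", "cy" (pixels), "view" (4x4, takes a point from world to camera coordinates). Camera axes: x right, y up, looking along -z (the intrinsics and any distortion apply to the point x, -y, -z); pixel columns grow to the right and rows downward; lengths in m; the calibration is good to about 2 mm. A picture is of the moment at which its call begins. There is no depth.
- ctrl.sign_off(): hands the job in; it is judged then, once.
The state is a dict: "t": time; "joint_pos": joint angles; "dq": joint speeds; "joint_torque": joint torques, N m; "tcp_pos": TCP position; "eef_rot": TCP orientation; "ft_force": force on the tool from outside, world axes, zero at the start; "moment": the same for the moment, N m; "finger_gap": finger opening in m; "gripper_force": force on a finger pad.
Only numpy, scipy, OpenCV 4.12 (cv2) and the standard library are available. Lean on these libraries where they do the work, as an engineer would, in place of code of your own. Each camera call takes 0.05 s, during which the arm holds its last target. There are 200 camera calls.

TASK

Slide the amber filter plate off the top of the stack of green glass plates, across onto the light box beside it, and bring it fully home in the corner, flush against both of the light box's black stop rails. Press and push only gently and never lift the plate off; leave the glass plates in their rack and everything else on the bench as they are.

Things in the scene. Friction and masses are not known exactly. Their poses are not given: they have to be found in the camera images.
- amber_plate: amber acrylic filter plate, smooth flat slab, 80 x 100 x 6 mm (its x, y, z), about 60 g; origin at the centre of its underside, z up. Starts on top of the stack, its upper face 1 mm above the rack walls, so its edges cannot be gripped there: drag it by fingertip pressure from above. Brittle: over 20 N from the fingers cracks it
- light_box: white blue-light box, fixed, 130 x 140 x 40 mm; origin at the centre of its underside, z up. Its flat top lies 1.5 to 4.5 mm lower than the amber plate's underside at the start. The rack is at its -x side, gap 3 to 21 mm. Two black rails stand 5 mm above its top: end rail along y, inner face at x = +57 mm; side rail along x, inner face at y = +62 mm, spanning x = -33 to +57 mm
- home (a point): where the amber plate's origin is when home against both rails: on the light box's top at x = +17, y = +12, z = +40 mm of the light box frame; the plate's x and y are then parallel to the light box's
- amber_top (a point): centre of the amber plate's upper face, 6 mm above its origin: the place to press. Acrylic, glass, rack and light box are slippery on one another (friction about 0.3), rubber fingertips grip better: 3 to 8 N of pressure drags it. Contact is stiff: touch down at 4 mm/s or slower (10 mm/s may crack it), stop at the first newtons
- rack: grey plate rack, fixed, 92 x 120 mm, open towards the light box (its +x side); turned at most 0.06 rad against the light box; origin on its underside below the stack's nominal centre. Floor 24 mm up; 8 mm walls, inner faces at x = -42, y = +52 and -52 mm, tops 47 mm up; open edge at x = +42 mm
- glass_1: lowest of three green-tinted glass plates stacked in the rack, each 80 x 100 x 6 mm, 120 g, origin at the centre of the underside; must stay put (within 6 mm)
- glass_2: middle glass plate, same kind; must stay put
- glass_3: uppermost glass plate, directly below the amber plate, same kind; must stay put, nothing but its own weight and friction keeps it from following the amber plate out of the open side
- board: white board, fixed, 260 x 170 x 6 mm, on which rack and light box stand; origin at the centre of its underside
- tip_box: blue box with pink lid, 85 x 120 x 65 mm, origin at the centre of the underside; bystander
- wash_bottle: white bottle with red cap, 68 mm across, 170 mm tall, origin under it; bystander
- media_bottle: clear bottle with orange cap, 70 mm across, 150 mm tall, origin under it; bystander
- tube_rack: yellow tube block, 70 x 130 x 40 mm, origin under it; bystander
- timer: white timer slab with blue keys, 65 x 100 x 18 mm, origin under it; bystander
- dishes: stack of three flat round dishes, 90 mm across, 42 mm tall, origin under it; bystander
Mind the look-alikes: they are no part of the job. Leave any purple look-alike of the amber_plate alone.

How it is judged:
On the way:
1. the amber plate has left the stack and lies on the light box (x of amber_plate in the frame of light_box above -0.024 m and z of amber_plate in the frame of light_box between 0.038 and 0.0415 m), for 0.1 s.
At the end, for the whole second after the job is handed in: The amber plate lies flat and at rest on the light box, within 2.5 mm of touching both stop rails and square to them within 0.03 rad; the three glass plates are within 6 mm of where they were; released (x of amber_plate in the frame of light_box between 0.0145 and 0.0195 m and y of amber_plate in the frame of light_box between 0.0095 and 0.0145 m and z of amber_plate in the frame of light_box between 0.038 and 0.0415 m and angle between the x axis of amber_plate and the x axis of light_box, either way round below 0.03 rad and angle between amber_plate's own z axis and vertical below 0.03 rad and linear speed of amber_plate below 0.01 m/s and distance of each of glass_1, glass_2, glass_3 from where it was at the start of the episode below 0.006 m).
It fails at once if the amber plate gets more than 20 N from the fingers (it cracks) (contact force between the fingers and amber_plate above 20 N).
It fails at once if the amber plate is lifted (underside more than 12 mm above where it lay on the stack) (height (world z) of amber_plate above 0.06 m).
It fails at once if a glass plate of the stack is shifted by more than 6 mm (distance of any of glass_1, glass_2, glass_3 from where it was at the start of the episode above 0.006 m).
It fails at once if a bystander is moved by more than 15 mm (distance of any of tip_box, wash_bottle, media_bottle, tube_rack, timer, dishes from where it was at the start of the episode above 0.015 m).
It also fails if it takes over 72 s, if anything falls off the work surface, if the arm or the gripper's body presses on something with over 40 N, if the wrist force passes 120 N, or if a joint passes its speed limit or range.

## Working session

There is one attempt and no reset: what is moved stays moved. The work goes in short steps, Python scripts to look and compute and a shell command to move; the robot and the scene stay as the last step left them, time stands still between calls to the robot, and variables do not carry over. Pictures are saved under pics/ and viewed, at most 10 in all, crops included, and the job is handed in when it is done.

```bash
mkdir -p pics; python3 - <<'E'
from station import ctrl
import cv2,numpy as np
for n in("scene","top"):
    c=ctrl.camera(n);cv2.imwrite(f"pics/{n}0.png",c["color"][:,:,::-1]);print(n,c["fx"],c["fy"],c["cx"],c["cy"],c["view"],[k for k in c])
s=ctrl.read_state();print(s)
E
```

```text
scene 422.33083299263325 422.33083299263325 321.5609947955769 203.6350372967219 [[ 0.36464714  0.93098124 -0.01750405 -0.17609318]
 [-0.61695862  0.25564506  0.74431691  0.23770521]
 [ 0.69741991 -0.26061375  0.66759714 -1.55374247]
 [ 0.          0.          0.          1.        ]] ['color', 'fx', 'fy', 'cx', 'cy', 'view']
top 394.2478201829199 394.2478201829199 326.00997046992694 207.4316592749133 [[ 0.00391643 -0.99998873  0.00268173  0.01589845]
 [ 0.9870138   0.00429625  0.16057802 -0.485908  ]
 [-0.16058773  0.00201801  0.98701951 -1.03415533]
 [ 0.          0.          0.          1.        ]] ['color', 'fx', 'fy', 'cx', 'cy', 'view']
{'t': 0.1, 'joint_pos': array([ 1.18727541,  0.6000795 , -0.00253663,  1.60001205,  0.00181926,
        0.94289694, -0.07980356]), 'dq': array([ 0.00051735, -0.00320758, -0.00241175, -0.0026411 , -0.00042188,
        0.00087342,  0.00115883]), 'joint_torque': array([ 5.95880847e-03, -7.77990174e+01,  1.56986196e+00, -2.58620417e+01,
        1.26100014e-02,  5.58947562e-03, -5.69366975e-06]), 'tcp_pos': array([ 0.21883771, -0.6907811 ,  0.24149208]), 'eef_rot': array([-6.73499200e-04,  9.88250803e-01,  1.52839345e-01, -1.79691310e-04]), 'ft_force': array([-0.52014339,  0.14256863,  0.08195661]), 'moment': array([-0.08950751, -0.00421686,  0.04705426]), 'gripper_force': 0.0, 'finger_gap': 0.08550100046160791}
```

View pics/scene0.png

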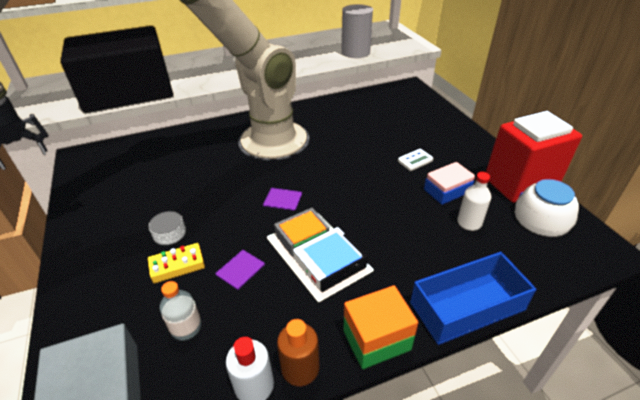

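View pics/top0.png

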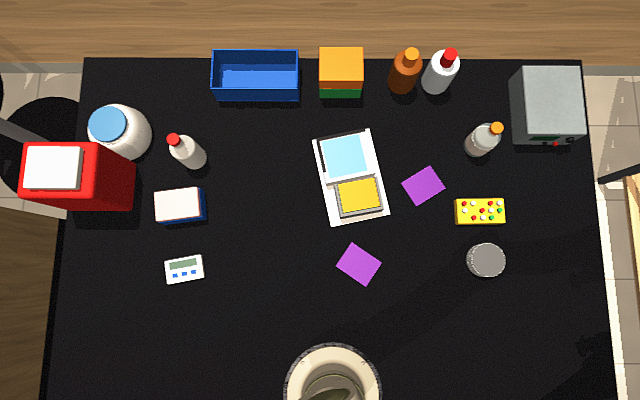

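The amber plate is at about (358,196) in top and (303,228) in scene. The light box is at (345,157) and (332,255). The two purple look-alikes lie on the bench. I'll enlarge both views.

```bash
python3 - <<'E'
import cv2,numpy as np
a=cv2.imread("pics/top0.png")[120:235,300:400];b=cv2.imread("pics/scene0.png")[195:305,255:385]
a=cv2.resize(a,None,fx=5,fy=5,interpolation=cv2.INTER_CUBIC)[:560];b=cv2.resize(b,None,fx=2.3,fy=2.3,interpolation=cv2.INTER_CUBIC)
o=np.zeros((575,800,3),np.uint8);o[:560,:500]=a;o[:b.shape[0],500:500+b.shape[1]]=b[:,:300];cv2.imwrite("pics/crop0.png",o)
E
```

```text
(no output)
```

View pics/crop0.png

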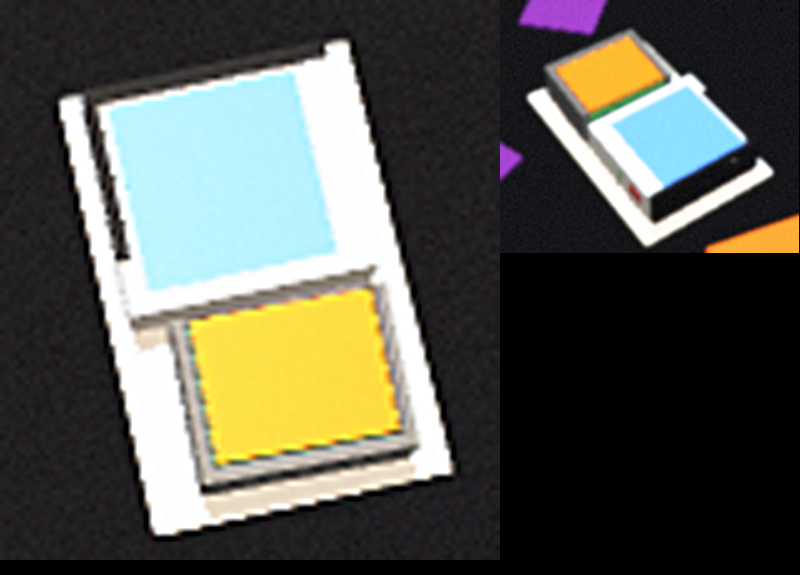

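The crop shows the light box to the far side of the rack. Its end rail is at the far edge, from crop (95,100) to (325,55), and its side rail is on the left, from (92,100) to (122,258). So box +x is roughly world +x at about 13° yaw. Next I'll measure the corners.

```bash
cat >h.py <<'E'
from station import ctrl
import cv2,numpy as np
def quad(mask):
    c=max(cv2.findContours(mask,cv2.RETR_EXTERNAL,cv2.CHAIN_APPROX_NONE)[0],key=cv2.contourArea)
    h=cv2.convexHull(c)
    for e in np.linspace(.01,.15,60):
        p=cv2.approxPolyDP(h,e*cv2.arcLength(h,True),True)[:,0].astype(float)
        if len(p)<=4:break
    P=c[:,0].astype(float);L=[]
    for i in range(4):
        a,b=p[i],p[(i+1)%4];d=(b-a)/np.linalg.norm(b-a);n=np.array([-d[1],d[0]])
        s=(P-a)@d/np.linalg.norm(b-a);k=(abs((P-a)@n)<2.5)&(s>.12)&(s<.88)
        vx,vy,x,y=cv2.fitLine(P[k].astype(np.float32),cv2.DIST_HUBER,0,.01,.01)[:,0]
        n=np.array([-vy,vx]);off=n@[x,y];m=n@(p.mean(0))
        L.append((n,off+.5*np.sign(off-m)))
    return np.array([np.linalg.solve([L[i-1][0],L[i][0]],[L[i-1][1],L[i][1]]) for i in range(4)])
def ray(c,uv):
    R=c["view"][:3,:3];t=c["view"][:3,3]
    d=np.array([(uv[0]-c["cx"])/c["fx"],-(uv[1]-c["cy"])/c["fy"],-1.]);return -R.T@t,R.T@d/np.linalg.norm(d)
def onz(c,uv,z):
    o,d=ray(c,uv);return o+d*(z-o[2])/d[2]
def tri(r1,r2):
    (a,u),(b,v)=r1,r2;s=np.linalg.lstsq(np.c_[u,-v],b-a,rcond=None)[0];p,q=a+s[0]*u,b+s[1]*v
    return (p+q)/2,np.linalg.norm(p-q)
def amask(im,roi):
    h=cv2.cvtColor(im,cv2.COLOR_RGB2HSV);m=cv2.inRange(h,(10,120,110),(35,255,255));o=np.zeros_like(m);x,y,X,Y=roi;o[y:Y,x:X]=m[y:Y,x:X];return o
def bmask(im,roi):
    h=cv2.cvtColor(im,cv2.COLOR_RGB2HSV);m=cv2.inRange(h,(88,60,140),(112,255,255));o=np.zeros_like(m);x,y,X,Y=roi;o[y:Y,x:X]=m[y:Y,x:X];return o
ROI={"top":(305,115,400,235),"scene":(255,195,385,292)}
def order(p,c): # sort corners by world (x then y) at z 0.05 : near-right, near-left, far-left, far-right
    w=np.array([onz(c,q,.05)[:2] for q in p]);w=w-w.mean(0);return p[np.argsort(np.arctan2(w[:,1],w[:,0]))]
E
cat >m.py <<'E'
from h import *
C={n:ctrl.camera(n) for n in("top","scene")}
for nm,f in(("amber",amask),("blue",bmask)):
    Q={n:order(quad(f(c["color"],ROI[n])),c) for n,c in C.items()}
    P=[]
    for i in range(4):
        p,e=tri(ray(C["top"],Q["top"][i]),ray(C["scene"],Q["scene"][i]));P.append(p);print(nm,Q["top"][i].round(1),Q["scene"][i].round(1),p.round(4),round(e,4))
    P=np.array(P);z=P[:,2].mean();W=np.array([onz(C["top"],q,z)[:2] for q in Q["top"]])
    print(nm,"z",z,"centre top-ray",W.mean(0).round(4),"tri",P.mean(0).round(4),"sides",np.linalg.norm(W-np.roll(W,-1,0),axis=1).round(4),"yaw",[round(float(np.degrees(np.arctan2(*(W[a]-W[b])[::-1]))),2) for a,b in((2,1),(3,0),(2,3),(1,0))])
    print(W.round(4).tolist())
E
cat > r.py <<'E'
from h import *
C=ctrl.camera("top");g=cv2.cvtColor(C["color"],cv2.COLOR_RGB2GRAY)
print(cv2.resize(g,None,fx=1,fy=1)[132:176,312:336])
print(g[128:142,330:372])
E
python3 m.py; python3 -c "
import numpy as np;np.set_printoptions(linewidth=250,threshold=99999);exec(open('r.py').read())"
```

```text
amber [379.8 205.6] [277.8 224.6] [ 0.4888 -0.1277  0.0535] 0.0019
amber [374.1 176.8] [293.7 244.4] [ 0.5699 -0.1119  0.0496] 0.0024
amber [337.1 183.6] [328.1 228.4] [ 0.5505 -0.0095  0.0508] 0.0051
amber [342.7 212.7] [310.  210.2] [ 0.4691 -0.0277  0.0541] 0.0016
amber z 0.051996411045702684 centre top-ray [ 0.5193 -0.0696] tri [ 0.5196 -0.0692  0.052 ] sides [0.0809 0.1027 0.0812 0.1019] yaw [100.98, 101.14, 10.78, 10.15]
[[0.4893, -0.127], [0.569, -0.1127], [0.5494, -0.0118], [0.4696, -0.027]]
blue [366.6 169.7] [302.7 248.6] [ 0.5901 -0.0932  0.0464] 0.0001
blue [358.  133.8] [326.6 276.4] [ 0.6945 -0.07    0.0436] 0.0017
blue [321.3 141.5] [361.3 257.4] [0.6716 0.0331 0.0436] 0.0026
blue [329.8 177.7] [336. 232.] [0.5674 0.0084 0.0461] 0.0013
blue z 0.04492958176864689 centre top-ray [ 0.6306 -0.0311] tri [ 0.6309 -0.0304  0.0449] sides [0.1057 0.1051 0.106  0.1037] yaw [102.68, 102.8, 13.11, 12.36]
[[0.5905, -0.0933], [0.6937, -0.0707], [0.6707, 0.0319], [0.5675, 0.0078]]
[[ 27  26  33  28  33  27  35  33  30  36  29  26  36  32  33  32  31  34  32  35  32  25  30  34]
 [ 33
[... 5947 characters left out ...]
53 255 255 255]
 [116 142 167 255 255 255 255 248 232 228 226 228 228 226 226 226 227 227 226 227 227 226 226 226 226 226 225 224 223 237 254 254 253 253 253 253 253 253 253 255 255 254]
 [253 255 253 241 230 228 227 228 228 227 226 225 227 227 228 225 228 228 226 227 226 226 227 225 227 226 224 227 224 220 249 254 253 253 253 253 253 253 253 254 255 255]
 [232 228 230 227 229 228 229 227 228 228 227 228 228 227 227 227 227 225 228 227 226 227 225 225 227 225 226 225 226 222 250 254 253 253 253 253 253 253 253 254 255 255]
 [228 228 228 229 228 228 228 230 228 228 228 228 228 227 228 227 227 227 227 226 225 227 226 226 226 226 225 227 223 221 237 252 254 253 253 253 253 253 253 253 255 255]]
```

Heights agree with the text: amber top is about 52–54 mm and the box top about 45–46 mm. Box yaw is 12.8° and amber yaw 10.7°. Next I'll compute home from the rail edges and the first move.

```bash
python3 - <<'E'
from h import *
C=ctrl.camera("top");g=cv2.cvtColor(C["color"],cv2.COLOR_RGB2GRAY).astype(float)
def edge(v):
    i=int(np.argmax(v>150));return i-1+(150-v[i-1])/(v[i]-v[i-1])
z=.0455
E=np.array([onz(C,(u,126+edge(g[126:146,u])),z)[:2] for u in range(324,364)])
def sedge(r):
    c=int(round(317.3+(r-141)/ (169-141)*4.6)); return c+edge(g[r,c:c+8])
S=np.array([onz(C,(sedge(r),r),z)[:2] for r in range(143,170)])
def fit(P):
    vx,vy,x,y=cv2.fitLine(P.astype(np.float32),cv2.DIST_HUBER,0,.001,.001)[:,0];print("res",np.abs((P-[x,y])@[-vy,vx]).max(),"ang",np.degrees(np.arctan2(vy,vx)));return np.array([-vy,vx]),np.array([x,y])
a,b=fit(E),fit(S);cor=np.linalg.solve([a[0],b[0]],[a[0]@a[1],b[0]@b[1]])
th=np.radians(12.8);ex=np.array([np.cos(th),np.sin(th)]);ey=np.array([-ex[1],ex[0]])
home=cor-.04*ex-.05*ey;print("corner",cor,"home",home,"blue centre in box",(np.array([.6308,-.0308])-(cor-.057*ex-.062*ey))@np.c_[ex,ey])
d=home-[.5194,-.0694];print("amber->home world",d,"box axes",d@np.c_[ex,ey])
E
```

```text
res 0.0007414978203115898 ang -77.39676
res 0.020394653707966875 ang 12.158304
corner [0.6732514  0.03872574] home [ 0.64532284 -0.01889367] blue centre in box [0.00020023 0.00360706]
amber->home world [0.12592284 0.05050633] box axes [0.13398318 0.0213532 ]
```

```bash
python3 -m handwheel '[{"tx":20,"ty":40,"fingers":0},{"tx":20,"ty":40,"wz":-0.4},{"tx":20,"ty":40,"wz":-0.4},{"tx":20,"ty":40,"wz":-0.4},{"tx":20,"ty":40,"wz":-0.18},{"tx":20,"ty":40},{"tx":20,"ty":40},{"tx":20,"ty":40},{"tx":20,"ty":40},{"tx":20,"ty":40},{"tx":20,"ty":40},{"tx":20,"ty":40}]'
python3 -m handwheel '[{"tx":20,"ty":40},{"tx":20,"ty":40},{"tx":20,"ty":40},{"tx":0,"ty":20,"tz":-30},{"tz":-40},{"tz":-40},{"tz":-30},{},{}]'; python3 -c "
from station import ctrl
s=ctrl.read_state();print(s)"
```

```text
{'t': 0.3, 'joint_pos': array([ 1.18730464,  0.59962511, -0.00251061,  1.59964148,  0.00179821,
        0.94293073, -0.07978397]), 'dq': array([-0.00112187, -0.00194468, -0.00147673, -0.00168724,  0.00166973,
       -0.00013343, -0.0005385 ]), 'joint_torque': array([-2.27515433e-03, -7.75501943e+01,  1.56167384e+00, -2.57907951e+01,
        1.23023026e-02,  5.74487611e-03,  2.65592740e-05]), 'tcp_pos': array([ 0.21889051, -0.69099655,  0.24195321]), 'eef_rot': array([-2.88710664e-04,  9.88254363e-01,  1.52817613e-01, -8.80031803e-05]), 'ft_force': array([0.44651355, 0.96442146, 0.52546233]), 'moment': array([ 0.01408204, -0.02712179, -0.01640717]), 'gripper_force': 0.0, 'finger_gap': 0.08542648685611355}invalid input
invalid input
```

```bash
python3 -m handwheel '[{"tx":20,"ty":40,"tz":0,"wx":0,"wy":0,"wz":0,"fingers":0}]'
```

```text
t: 0.4
tcp_pos: [0.2349, -0.655, 0.2417]
eef_rot: [0.001, 0.989, 0.15, -0.001]
ft_force: [0.5, 0.2, 0.3]
finger_gap: 0.0731
gripper_force: 0.0
```

```bash
python3 -m handwheel '[{"tx":20,"ty":40,"tz":0,"wx":0,"wy":0,"wz":-0.4,"fingers":0},{"tx":20,"ty":40,"tz":0,"wx":0,"wy":0,"wz":-0.4,"fingers":0},{"tx":20,"ty":40,"tz":0,"wx":0,"wy":0,"wz":-0.4,"fingers":0},{"tx":20,"ty":40,"tz":0,"wx":0,"wy":0,"wz":-0.2,"fingers":0},{"tx":20,"ty":40,"tz":0,"wx":0,"wy":0,"wz":0,"fingers":0},{"tx":20,"ty":40,"tz":0,"wx":0,"wy":0,"wz":0,"fingers":0},{"tx":20,"ty":40,"tz":0,"wx":0,"wy":0,"wz":0,"fingers":0},{"tx":20,"ty":40,"tz":0,"wx":0,"wy":0,"wz":0,"fingers":0},{"tx":20,"ty":40,"tz":0,"wx":0,"wy":0,"wz":0,"fingers":0},{"tx":20,"ty":40,"tz":0,"wx":0,"wy":0,"wz":0,"fingers":0},{"tx":20,"ty":40,"tz":0,"wx":0,"wy":0,"wz":0,"fingers":0},{"tx":20,"ty":40,"tz":0,"wx":0,"wy":0,"wz":0,"fingers":0}]'
python3 -m handwheel '[{"tx":20,"ty":40,"tz":0,"wx":0,"wy":0,"wz":0,"fingers":0},{"tx":20,"ty":40,"tz":0,"wx":0,"wy":0,"wz":0,"fingers":0},{"tx":0,"ty":22,"tz":-30,"wx":0,"wy":0,"wz":0,"fingers":0},{"tx":0,"ty":0,"tz":-45,"wx":0,"wy":0,"wz":0,"fingers":0},{"tx":0,"ty":0,"tz":-45,"wx":0,"wy":0,"wz":0,"fingers":0},{"tx":0,"ty":0,"tz":-25,"wx":0,"wy":0,"wz":0,"fingers":0},{"tx":0,"ty":0,"tz":-10,"wx":0,"wy":0,"wz":0,"fingers":0},{"tx":0,"ty":0,"tz":0,"wx":0,"wy":0,"wz":0,"fingers":0},{"tx":0,"ty":0,"tz":0,"wx":0,"wy":0,"wz":0,"fingers":0}]'
```

```text
t: 1.6
tcp_pos: [0.4796, -0.1695, 0.2426]
eef_rot: [0.0, 0.996, 0.092, 0.0]
ft_force: [0.7, 0.5, 0.0]
finger_gap: 0.0426
gripper_force: 0.0
t: 2.5
tcp_pos: [0.5196, -0.0693, 0.0882]
eef_rot: [0.0, 0.996, 0.092, 0.001]
ft_force: [0.8, 0.2, 0.5]
finger_gap: 0.0427
gripper_force: 0.0
```

```bash
cat > ok.py <<'E'
import sys
from station import ctrl
s=ctrl.read_state();f=s["ft_force"];print("F",f.round(1),"p",(s["tcp_pos"]*1e3).round(1),round(s["t"],1))
sys.exit(abs(f[2])>(float(sys.argv[1]) if len(sys.argv)>1 else 2))
E
python3 -m handwheel '[{"tx":0,"ty":0,"tz":-10,"wx":0,"wy":0,"wz":0,"fingers":0},{"tx":0,"ty":0,"tz":-6,"wx":0,"wy":0,"wz":0,"fingers":0},{"tx":0,"ty":0,"tz":-3,"wx":0,"wy":0,"wz":0,"fingers":0},{"tx":0,"ty":0,"tz":-1,"wx":0,"wy":0,"wz":0,"fingers":0},{"tx":0,"ty":0,"tz":0,"wx":0,"wy":0,"wz":0,"fingers":0},{"tx":0,"ty":0,"tz":0,"wx":0,"wy":0,"wz":0,"fingers":0}]' >/dev/null; for i in 1 2 3 4; do python3 ok.py; done
python3 - <<'E'
from h import *
o=[]
for n,(x,y,X,Y) in (("top",(300,110,410,230)),("scene",(255,170,365,290))):
    o.append(cv2.resize(ctrl.camera(n)["color"][y:Y,x:X,::-1],None,fx=3.6,fy=3.6,interpolation=cv2.INTER_CUBIC))
cv2.imwrite("pics/t1.png",np.hstack(o))
E
```

```text
F [ 0.  -0.2 -0.5] p [519.  -69.1  67.4] 3.1
F [ 0.  -0.2 -0.5] p [519.  -69.1  67.4] 3.1
F [ 0.  -0.2 -0.5] p [519.  -69.1  67.4] 3.1
F [ 0.  -0.2 -0.5] p [519.  -69.1  67.4] 3.1False
False
False
False
```

View pics/t1.png

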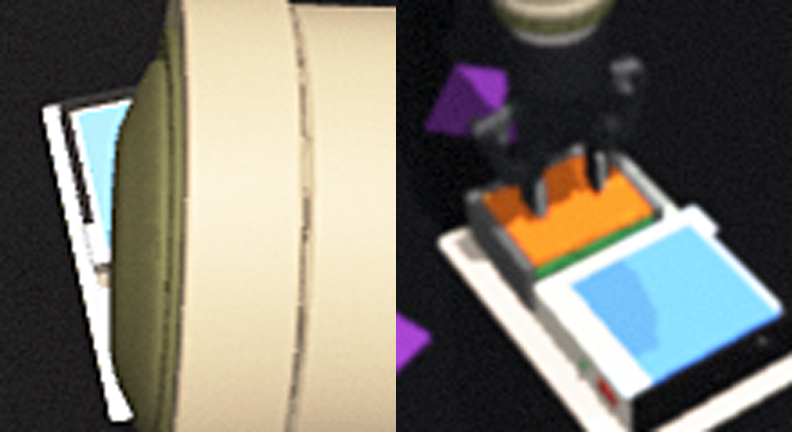

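Both fingertips hang over the plate, at scene crop (540,210) and (598,185), a little above its face. Touching down now in guarded 0.4 mm steps.

```bash
sed -i 's/sys.exit(abs/sys.exit(int(abs/; s/else 2))$/else 2)))/' ok.py
H="python3 -m handwheel"; 
$H '[{"tx":0,"ty":0,"tz":-0.4,"wx":0,"wy":0,"wz":0,"fingers":0},{"tx":0,"ty":0,"tz":-0.4,"wx":0,"wy":0,"wz":0,"fingers":0}]' >/dev/null && python3 ok.py &&
$H '[{"tx":0,"ty":0,"tz":-0.4,"wx":0,"wy":0,"wz":0,"fingers":0},{"tx":0,"ty":0,"tz":-0.4,"wx":0,"wy":0,"wz":0,"fingers":0}]' >/dev/null && python3 ok.py &&
$H '[{"tx":0,"ty":0,"tz":-0.4,"wx":0,"wy":0,"wz":0,"fingers":0}]' >/dev/null && python3 ok.py &&
$H '[{"tx":0,"ty":0,"tz":-0.4,"wx":0,"wy":0,"wz":0,"fingers":0}]' >/dev/null && python3 ok.py &&
$H '[{"tx":0,"ty":0,"tz":-0.4,"wx":0,"wy":0,"wz":0,"fingers":0}]' >/dev/null && python3 ok.py &&
$H '[{"tx":0,"ty":0,"tz":-0.4,"wx":0,"wy":0,"wz":0,"fingers":0}]' >/dev/null && python3 ok.py &&
$H '[{"tx":0,"ty":0,"tz":-0.4,"wx":0,"wy":0,"wz":0,"fingers":0}]' >/dev/null && python3 ok.py &&
$H '[{"tx":0,"ty":0,"tz":-0.4,"wx":0,"wy":0,"wz":0,"fingers":0}]' >/dev/null && python3 ok.py &&
$H '[{"tx":0,"ty":0,"tz":-0.4,"wx":0,"wy":0,"wz":0,"fingers":0}]' >/dev/null && python3 ok.py &&
$H '[{"tx":0,"ty":0,"tz":-0.4,"wx":0,"wy":0,"wz":0,"fingers":0}]' >/dev/null && python3 ok.py &&
$H '[{"tx":0,"ty":0,"tz":-0.4,"wx":0,"wy":0,"wz":0,"fingers":0}]' >/dev/null && python3 ok.py &&
$H '[{"tx":0,"ty":0,"tz":-0.4,"wx":0,"wy":0,"wz":0,"fingers":0}]' >/dev/null && python3 ok.py &&
$H '[{"tx":0,"ty":0,"tz":-0.4,"wx":0,"wy":0,"wz":0,"fingers":0}]' >/dev/null && python3 ok.py &&
$H '[{"tx":0,"ty":0,"tz":-0.4,"wx":0,"wy":0,"wz":0,"fingers":0}]' >/dev/null && python3 ok.py &&
$H '[{"tx":0,"ty":0,"tz":-0.4,"wx":0,"wy":0,"wz":0,"fingers":0}]' >/dev/null && python3 ok.py &&
$H '[{"tx":0,"ty":0,"tz":-0.4,"wx":0,"wy":0,"wz":0,"fingers":0}]' >/dev/null && python3 ok.py
```

```text
F [-0.7  0.1 -0.2] p [519.  -69.1  66.6] 3.4
F [0.7 0.5 0.8] p [518.9 -69.1  65.6] 3.6
F [-0.3  0.3  0.1] p [518.9 -69.1  65.2] 3.7
F [ 0.5  0.  -0.2] p [518.9 -69.2  64.8] 3.8
F [ 0.1 -0.2  0.5] p [518.9 -69.1  64.4] 3.9
F [-0.  -0.6 -1.1] p [519.  -69.1  64. ] 4.0
F [-0.1 -0.5  0. ] p [518.9 -69.1  63.6] 4.1
F [ 0.6 -0.2  4.4] p [518.9 -69.2  63.3] 4.2
```

```bash
python3 -m handwheel '[{"tx":0,"ty":0,"tz":0,"wx":0,"wy":0,"wz":0,"fingers":0}]' >/dev/null; python3 ok.py 
python3 -m handwheel '[{"tx":0,"ty":0,"tz":-0.1,"wx":0,"wy":0,"wz":0,"fingers":0}]' >/dev/null;python3 ok.py 9 && 
python3 -m handwheel '[{"tx":1,"ty":0.2,"tz":0,"wx":0,"wy":0,"wz":0,"fingers":0},{"tx":1,"ty":0.2,"tz":0,"wx":0,"wy":0,"wz":0,"fingers":0}]' >/dev/null; python3 ok.py 9 && python3 -m handwheel '[{"tx":1,"ty":0.2,"tz":0,"wx":0,"wy":0,"wz":0,"fingers":0},{"tx":1,"ty":0.2,"tz":0,"wx":0,"wy":0,"wz":0,"fingers":0}]' >/dev/null; python3 ok.py 9
```

```text
F [ 0.5 -0.3  0.1] p [518.9 -69.1  63.3] 4.3
F [-1.1 -0.2  3.7] p [519.  -69.2  63.3] 4.4
F [ 0.1 -0.1  2.8] p [520.9 -68.8  63.3] 4.6
F [-1.3 -0.2  4.3] p [523.  -68.4  63.3] 4.8
```

```bash
python3 -m handwheel '[{"tx":1,"ty":0.2,"tz":-0.1,"wx":0,"wy":0,"wz":0,"fingers":0}]' >/dev/null;python3 ok.py 9 && 
python3 -m handwheel '[{"tx":1.5,"ty":0.3,"tz":0,"wx":0,"wy":0,"wz":0,"fingers":0},{"tx":1.5,"ty":0.3,"tz":0,"wx":0,"wy":0,"wz":0,"fingers":0}]' >/dev/null; python3 ok.py 9 && python3 -m handwheel '[{"tx":1.5,"ty":0.3,"tz":0,"wx":0,"wy":0,"wz":0,"fingers":0},{"tx":1.5,"ty":0.3,"tz":0,"wx":0,"wy":0,"wz":0,"fingers":0}]' >/dev/null; python3 ok.py 9&& python3 -m handwheel '[{"tx":1.5,"ty":0.3,"tz":0,"wx":0,"wy":0,"wz":0,"fingers":0},{"tx":1.5,"ty":0.3,"tz":0,"wx":0,"wy":0,"wz":0,"fingers":0}]' >/dev/null; python3 ok.py 9
cat > s.py <<'E'
from h import *
import sys
c=ctrl.camera("scene");m=amask(c["color"],(255,195,385,292));k=max(cv2.findContours(m,0,2)[0],key=cv2.contourArea)[:,0]
W=np.array([onz(c,q,float(sys.argv[1]))[:2] for q in k]);th=np.radians(12.8);B=np.array([[np.cos(th),-np.sin(th)],[np.sin(th),np.cos(th)]])
W=(W-[.6453,-.0189])@B*1e3+[17,12];print("box-frame extent mm: x",W[:,0].min().round(1),W[:,0].max().round(1),"y",W[:,1].min().round(1),W[:,1].max().round(1))
r=cv2.minAreaRect(W.astype(np.float32));print(r)
cv2.imwrite(sys.argv[2],cv2.resize(c["color"][170:310,240:400,::-1],None,fx=4,fy=4,interpolation=cv2.INTER_CUBIC))
E
python3 s.py .054 pics/s2.png; python3 - <<'E'
import cv2,h
E

```

```text
F [-2.3 -0.6  7. ] p [523.9 -68.2  63.2] 4.9
F [-1.7 -1.1  6.1] p [526.9 -67.6  63.2] 5.1
F [-2.1 -0.5  6.2] p [529.9 -67.   63.3] 5.3
F [-1.2  0.2  4.8] p [532.9 -66.4  63.2] 5.5
box-frame extent mm: x -145.2 -61.5 y -63.7 40.9
((-103.43344116210938, -11.351696014404297), (104.53276824951172, 83.61746215820312), 89.86563110351562)
```

View pics/s2.png

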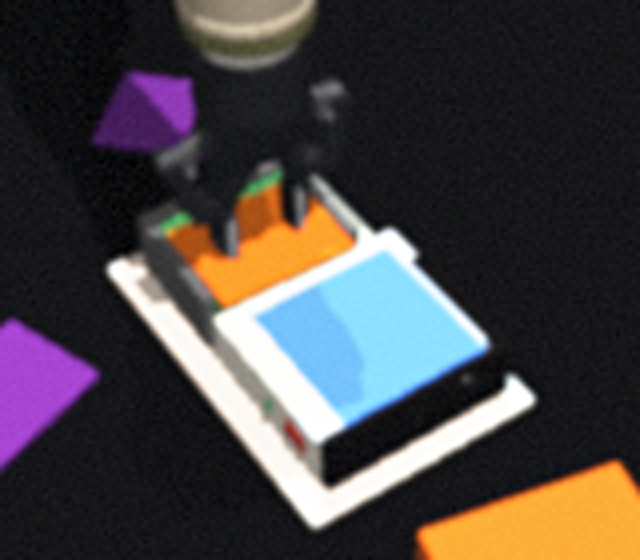

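The drag works: the plate has moved about 14 mm and green glass now shows behind it, at crop (170,222) and (265,180). I'll continue.

```bash
python3 -m handwheel '[{"tx":2,"ty":0.4,"tz":-0.05,"wx":0,"wy":0,"wz":0,"fingers":0},{"tx":2,"ty":0.4,"tz":0,"wx":0,"wy":0,"wz":0,"fingers":0}]' >/dev/null;python3 ok.py 9 && 
python3 -m handwheel '[{"tx":2,"ty":0.4,"tz":0,"wx":0,"wy":0,"wz":0,"fingers":0},{"tx":2,"ty":0.4,"tz":0,"wx":0,"wy":0,"wz":0,"fingers":0}]' >/dev/null; python3 ok.py 9 && python3 -m handwheel '[{"tx":2,"ty":0.4,"tz":0,"wx":0,"wy":0,"wz":0,"fingers":0},{"tx":2,"ty":0.4,"tz":0,"wx":0,"wy":0,"wz":0,"fingers":0}]' >/dev/null; python3 ok.py 9&& python3 -m handwheel '[{"tx":2,"ty":0.4,"tz":0,"wx":0,"wy":0,"wz":0,"fingers":0},{"tx":2,"ty":0.4,"tz":0,"wx":0,"wy":0,"wz":0,"fingers":0}]' >/dev/null; python3 ok.py 9 && python3 -m handwheel '[{"tx":2,"ty":0.4,"tz":0,"wx":0,"wy":0,"wz":0,"fingers":0}]' >/dev/null; python3 ok.py 9
```

```text
F [-2.6  0.3  5.9] p [536.9 -65.6  63.2] 5.8
F [-2.4 -1.3  7. ] p [540.9 -64.8  63.2] 6.0
F [-1.6 -0.2  5.9] p [545.  -64.   63.3] 6.2
F [-2.1 -0.6  6.8] p [549.  -63.2  63.2] 6.3
F [-1.8 -0.3  7.8] p [550.9 -62.8  63.2] 6.5
```

```bash
python3 -m handwheel '[{"tx":2,"ty":0.4,"tz":0,"wx":0,"wy":0,"wz":0,"fingers":0},{"tx":2,"ty":0.4,"tz":0,"wx":0,"wy":0,"wz":0,"fingers":0}]' >/dev/null;python3 ok.py 9 && 
python3 -m handwheel '[{"tx":2,"ty":0.4,"tz":0,"wx":0,"wy":0,"wz":0,"fingers":0}]' >/dev/null; python3 ok.py 9 && python3 -m handwheel '[{"tx":2,"ty":0.4,"tz":0,"wx":0,"wy":0,"wz":0,"fingers":0}]' >/dev/null; python3 ok.py 9&& python3 -m handwheel '[{"tx":2,"ty":0.4,"tz":0,"wx":0,"wy":0,"wz":0,"fingers":0}]' >/dev/null; python3 ok.py 9 && python3 -m handwheel '[{"tx":1,"ty":0.2,"tz":-0.1,"wx":0,"wy":0,"wz":0,"fingers":0}]' >/dev/null; python3 ok.py 9
```

```text
F [-1.8 -1.   5.9] p [555.  -62.   63.2] 6.7
F [-2.4  0.   6.3] p [557.  -61.6  63.3] 6.8
F [-1.  -0.9  5.4] p [559.  -61.2  63.2] 6.8
F [-1.6 -0.4  5.3] p [560.9 -60.8  63.2] 7.0
F [-2.5 -0.4  9. ] p [562.2 -60.6  63.2] 7.0
```

```bash
python3 -m handwheel '[{"tx":2,"ty":0.4,"tz":0,"wx":0,"wy":0,"wz":0,"fingers":0}]' >/dev/null;python3 ok.py 11 && 
python3 -m handwheel '[{"tx":2,"ty":0.4,"tz":0,"wx":0,"wy":0,"wz":0,"fingers":0}]' >/dev/null; python3 ok.py 10 && python3 -m handwheel '[{"tx":2,"ty":0.4,"tz":0,"wx":0,"wy":0,"wz":0,"fingers":0}]' >/dev/null; python3 ok.py 10&& python3 -m handwheel '[{"tx":2,"ty":0.4,"tz":0,"wx":0,"wy":0,"wz":0,"fingers":0}]' >/dev/null; python3 ok.py 10 && python3 -m handwheel '[{"tx":2,"ty":0.4,"tz":0,"wx":0,"wy":0,"wz":0,"fingers":0}]' >/dev/null; python3 ok.py 10
```

```text
F [-2.2 -1.   6.1] p [563.9 -60.2  63.2] 7.2
F [-0.9  0.1  4.2] p [566.1 -59.8  63.1] 7.2
F [-1.5  0.5  4. ] p [568.1 -59.3  63.1] 7.3
F [-1.5 -1.2  5.1] p [570.1 -58.9  63. ] 7.5
F [-0.7 -0.2  4.2] p [572.1 -58.5  62.9] 7.5
```

```bash
python3 -m handwheel '[{"tx":2,"ty":0.4,"tz":-0.15,"wx":0,"wy":0,"wz":0,"fingers":0}]' >/dev/null;python3 ok.py 9 && 
python3 -m handwheel '[{"tx":2,"ty":0.4,"tz":-0.1,"wx":0,"wy":0,"wz":0,"fingers":0}]' >/dev/null; python3 ok.py 9 && python3 -m handwheel '[{"tx":2,"ty":0.4,"tz":-0.1,"wx":0,"wy":0,"wz":0,"fingers":0}]' >/dev/null; python3 ok.py 9&& python3 -m handwheel '[{"tx":2,"ty":0.4,"tz":-0.1,"wx":0,"wy":0,"wz":0,"fingers":0}]' >/dev/null; python3 ok.py 9 && python3 -m handwheel '[{"tx":2,"ty":0.4,"tz":-0.1,"wx":0,"wy":0,"wz":0,"fingers":0}]' >/dev/null; python3 ok.py 9
```

```text
F [-2.2 -0.9  6.6] p [574.1 -58.1  62.8] 7.7
F [-1.8 -0.9  5.8] p [576.  -57.7  62.8] 7.8
F [-2.1  0.1  6.9] p [578.  -57.4  62.7] 7.8
F [-2.3 -0.2  7.6] p [580.  -57.   62.7] 8.0
F [-2.5 -0.3  7.1] p [582.  -56.6  62.6] 8.1
```

```bash
python3 s.py .053 pics/s3.png
```

```text
box-frame extent mm: x -95.6 -10.9 y -62.7 39.5
((-53.580345153808594, -11.962875366210938), (102.1833724975586, 83.62482452392578), 88.23668670654297)
```

View pics/s3.png

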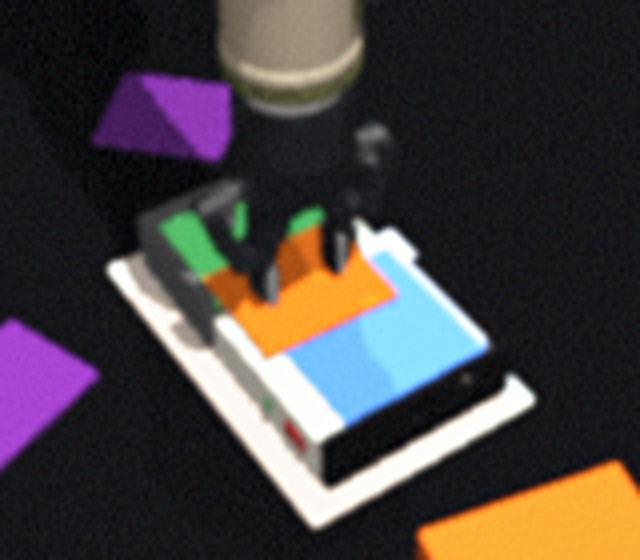

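The plate follows the fingers and its front half is now on the light box. The glass stays put, visible behind at crop (190,245). I'll continue.

```bash
python3 -m handwheel '[{"tx":2,"ty":0.4,"tz":-0.03,"wx":0,"wy":0,"wz":0,"fingers":0}]' >/dev/null;python3 ok.py 9 && 
python3 -m handwheel '[{"tx":2,"ty":0.4,"tz":-0.05,"wx":0,"wy":0,"wz":0,"fingers":0}]' >/dev/null; python3 ok.py 9 && python3 -m handwheel '[{"tx":2,"ty":0.4,"tz":-0.05,"wx":0,"wy":0,"wz":0,"fingers":0}]' >/dev/null; python3 ok.py 9&& python3 -m handwheel '[{"tx":2,"ty":0.4,"tz":-0.05,"wx":0,"wy":0,"wz":0,"fingers":0}]' >/dev/null; python3 ok.py 9 && python3 -m handwheel '[{"tx":2,"ty":0.4,"tz":-0.05,"wx":0,"wy":0,"wz":0,"fingers":0}]' >/dev/null; python3 ok.py 9 && python3 -m handwheel '[{"tx":2,"ty":0.4,"tz":-0.05,"wx":0,"wy":0,"wz":0,"fingers":0}]' >/dev/null; python3 ok.py 9&& python3 -m handwheel '[{"tx":2,"ty":0.4,"tz":-0.05,"wx":0,"wy":0,"wz":0,"fingers":0}]' >/dev/null; python3 ok.py 9
```

```text
F [-2.3 -0.4  7. ] p [583.9 -56.2  62.6] 8.2
F [-2.1 -0.7  8.2] p [586.  -55.8  62.5] 8.3
F [-2.7 -0.7  7.5] p [588.  -55.4  62.5] 8.4
F [-2.4 -0.4  8.3] p [590.  -55.   62.4] 8.5
F [-2.9  0.3  8.8] p [592.  -54.6  62.4] 8.6
F [-2.7 -1.2  9.4] p [594.  -54.2  62.4] 8.7
F [-2.7 -1.2  9.4] p [594.  -54.2  62.4] 8.7
```

```bash
python3 -m handwheel '[{"tx":0,"ty":0,"tz":0.1,"wx":0,"wy":0,"wz":0,"fingers":0}]' >/dev/null;python3 ok.py 10 && 
python3 -m handwheel '[{"tx":2,"ty":0.4,"tz":0,"wx":0,"wy":0,"wz":0,"fingers":0}]' >/dev/null; python3 ok.py 9 && python3 -m handwheel '[{"tx":2,"ty":0.4,"tz":-0.03,"wx":0,"wy":0,"wz":0,"fingers":0}]' >/dev/null; python3 ok.py 9&& python3 -m handwheel '[{"tx":2,"ty":0.4,"tz":-0.03,"wx":0,"wy":0,"wz":0,"fingers":0}]' >/dev/null; python3 ok.py 9 && python3 -m handwheel '[{"tx":2,"ty":0.4,"tz":-0.03,"wx":0,"wy":0,"wz":0,"fingers":0}]' >/dev/null; python3 ok.py 9 && python3 -m handwheel '[{"tx":2,"ty":0.4,"tz":-0.03,"wx":0,"wy":0,"wz":0,"fingers":0}]' >/dev/null; python3 ok.py 9&& python3 -m handwheel '[{"tx":2,"ty":0.4,"tz":-0.03,"wx":0,"wy":0,"wz":0,"fingers":0}]' >/dev/null; python3 ok.py 9
```

```text
F [-0.7  0.3  6.5] p [594.4 -54.1  62.4] 8.8
F [-1.8 -0.8  6.8] p [595.9 -53.8  62.4] 8.9
F [ 0.2 -1.3  0.5] p [598.1 -53.3  62.3] 9.0
F [ 0.4 -0.4  0.5] p [600.2 -52.8  61.9] 9.1
F [-0.5  0.5 -0.1] p [602.2 -52.4  61.8] 9.2
F [ 0.2  0.7 -1.1] p [604.1 -52.1  61.8] 9.3
F [-0.9  0.5  0.1] p [606.1 -51.7  61.8] 9.4
```

```bash
python3 -m handwheel '[{"tx":0,"ty":0,"tz":-0.3,"wx":0,"wy":0,"wz":0,"fingers":0}]' >/dev/null;python3 ok.py  && 
python3 -m handwheel '[{"tx":0,"ty":0,"tz":-0.3,"wx":0,"wy":0,"wz":0,"fingers":0}]' >/dev/null; python3 ok.py  && python3 -m handwheel '[{"tx":0,"ty":0,"tz":-0.3,"wx":0,"wy":0,"wz":0,"fingers":0}]' >/dev/null; python3 ok.py && python3 -m handwheel '[{"tx":0,"ty":0,"tz":-0.3,"wx":0,"wy":0,"wz":0,"fingers":0}]' >/dev/null; python3 ok.py  && python3 -m handwheel '[{"tx":0,"ty":0,"tz":-0.3,"wx":0,"wy":0,"wz":0,"fingers":0}]' >/dev/null; python3 ok.py  && python3 -m handwheel '[{"tx":0,"ty":0,"tz":-0.3,"wx":0,"wy":0,"wz":0,"fingers":0}]' >/dev/null; python3 ok.py && python3 -m handwheel '[{"tx":0,"ty":0,"tz":-0.3,"wx":0,"wy":0,"wz":0,"fingers":0}]' >/dev/null; python3 ok.py && python3 -m handwheel '[{"tx":0,"ty":0,"tz":-0.3,"wx":0,"wy":0,"wz":0,"fingers":0}]' >/dev/null; python3 ok.py && python3 -m handwheel '[{"tx":0,"ty":0,"tz":-0.3,"wx":0,"wy":0,"wz":0,"fingers":0}]' >/dev/null; python3 ok.py
python3 s.py .0515 pics/s4.png
```

```text
F [-0.4 -0.9  0.8] p [606.3 -51.6  61.7] 9.5
F [0.5 1.  3.5] p [605.9 -51.7  61.4] 9.6
F [0.5 1.  3.5] p [605.9 -51.7  61.4] 9.6
F [0.5 1.  3.5] p [605.9 -51.7  61.4] 9.6
F [0.5 1.  3.5] p [605.9 -51.7  61.4] 9.6
F [0.5 1.  3.5] p [605.9 -51.7  61.4] 9.6
F [0.5 1.  3.5] p [605.9 -51.7  61.4] 9.6
F [0.5 1.  3.5] p [605.9 -51.7  61.4] 9.6
F [0.5 1.  3.5] p [605.9 -51.7  61.4] 9.6
box-frame extent mm: x -78.6 3.9 y -62.4 36.0
((-37.33589553833008, -13.639076232910156), (98.33350372314453, 81.34986877441406), 89.20063018798828)
```

View pics/s4.png

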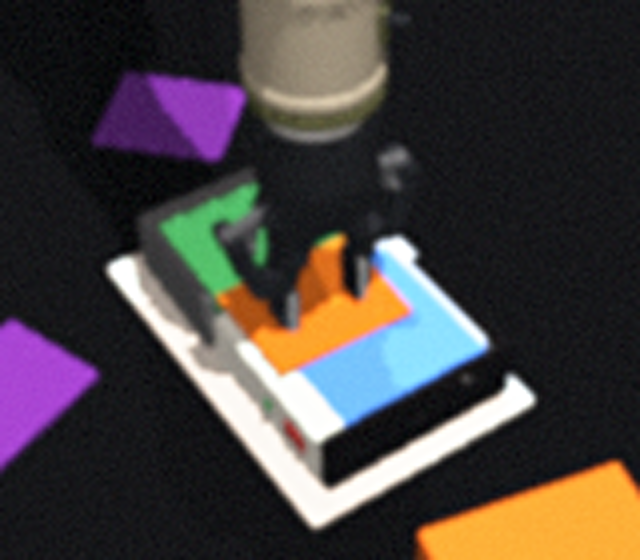

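The plate now lies flat on the box, with its centre at about (-37,-14) mm in box frame. The touch height implies a drop of about 1.9 mm. Next: clear the rack along box x, then go diagonally with a 2° turn.

```bash
python3 -m handwheel '[{"tx":1,"ty":0.2,"tz":-0.1,"wx":0,"wy":0,"wz":0,"fingers":0}]' >/dev/null;python3 ok.py 9 && 
python3 -m handwheel '[{"tx":2,"ty":0.4,"tz":-0.05,"wx":0,"wy":0,"wz":0,"fingers":0},{"tx":2,"ty":0.4,"tz":0,"wx":0,"wy":0,"wz":0,"fingers":0}]' >/dev/null; python3 ok.py 9 && python3 -m handwheel '[{"tx":2,"ty":0.4,"tz":0,"wx":0,"wy":0,"wz":0,"fingers":0},{"tx":2,"ty":0.4,"tz":0,"wx":0,"wy":0,"wz":0,"fingers":0}]' >/dev/null; python3 ok.py 9&& python3 -m handwheel '[{"tx":2,"ty":0.4,"tz":0,"wx":0,"wy":0,"wz":0,"fingers":0},{"tx":2,"ty":0.4,"tz":0,"wx":0,"wy":0,"wz":0,"fingers":0}]' >/dev/null; python3 ok.py 9 && python3 -m handwheel '[{"tx":2,"ty":1,"tz":0,"wx":0,"wy":0,"wz":0.1,"fingers":0},{"tx":2,"ty":1,"tz":0,"wx":0,"wy":0,"wz":0.1,"fingers":0}]' >/dev/null; python3 ok.py 9 && python3 -m handwheel '[{"tx":2,"ty":1,"tz":0,"wx":0,"wy":0,"wz":0.1,"fingers":0},{"tx":2,"ty":1,"tz":0,"wx":0,"wy":0,"wz":0.1,"fingers":0}]' >/dev/null; python3 ok.py 9 && python3 -m handwheel '[{"tx":2,"ty":1.4,"tz":0,"wx":0,"wy":0,"wz":0,"fingers":0},{"tx":2,"ty":1.4,"tz":0,"wx":0,"wy":0,"wz":0,"fingers":0}]' >/dev/null; python3 ok.py 9
python3 s.py .0515 pics/s5.png
```

```text
F [-1.3  0.5  2.4] p [606.7 -51.6  61.4] 9.8
F [-0.3  0.   1.8] p [611.1 -50.8  61.4] 9.9
F [-1.1  0.   2.2] p [615.1 -49.9  61.4] 10.2
F [-1.2 -0.   4.3] p [619.1 -49.1  61.4] 10.3
F [-1.7 -0.9  3.7] p [623.1 -47.1  61.4] 10.6
F [-0.8  0.5  4.1] p [627.1 -45.1  61.4] 10.8
F [-0.5 -0.4  4.7] p [631.2 -42.3  61.4] 10.9
box-frame extent mm: x -54.4 30.0 y -59.2 40.6
((-12.244384765625, -8.916866302490234), (83.06269836425781, 100.05076599121094), 0.9198636412620544)
```

```bash
python3 -m handwheel '[{"tx":2,"ty":2,"tz":-0.05,"wx":0,"wy":0,"wz":0,"fingers":0},{"tx":2,"ty":2,"tz":0,"wx":0,"wy":0,"wz":0,"fingers":0}]' >/dev/null;python3 ok.py 9 && 
python3 -m handwheel '[{"tx":2,"ty":2,"tz":0,"wx":0,"wy":0,"wz":0,"fingers":0},{"tx":2,"ty":2,"tz":0,"wx":0,"wy":0,"wz":0,"fingers":0}]' >/dev/null; python3 ok.py 9 && python3 -m handwheel '[{"tx":2,"ty":2,"tz":0,"wx":0,"wy":0,"wz":0,"fingers":0},{"tx":2,"ty":2,"tz":0,"wx":0,"wy":0,"wz":0,"fingers":0}]' >/dev/null; python3 ok.py 9&& python3 -m handwheel '[{"tx":2,"ty":2,"tz":0,"wx":0,"wy":0,"wz":0,"fingers":0},{"tx":2,"ty":2,"tz":0,"wx":0,"wy":0,"wz":0,"fingers":0}]' >/dev/null; python3 ok.py 9 && python3 -m handwheel '[{"tx":2,"ty":2,"tz":0,"wx":0,"wy":0,"wz":0,"fingers":0},{"tx":2,"ty":2,"tz":0,"wx":0,"wy":0,"wz":0,"fingers":0}]' >/dev/null; python3 ok.py 9
python3 s.py .0515 pics/s6.png
```

```text
F [-1.7 -0.6  5.4] p [635.1 -38.5  61.3] 11.2
F [-0.9 -1.3  4.7] p [639.1 -34.4  61.3] 11.4
F [-1.1 -1.3  5.3] p [643.1 -30.4  61.4] 11.6
F [-0.9 -0.7  6.5] p [647.1 -26.4  61.4] 11.8
F [-0.8 -1.3  5.9] p [651.1 -22.4  61.4] 12.0
box-frame extent mm: x -27.4 57.7 y -42.1 55.8
((15.15117073059082, 6.811237335205078), (85.06464385986328, 97.88115692138672), 0.1025676503777504)
```

View pics/s6.png

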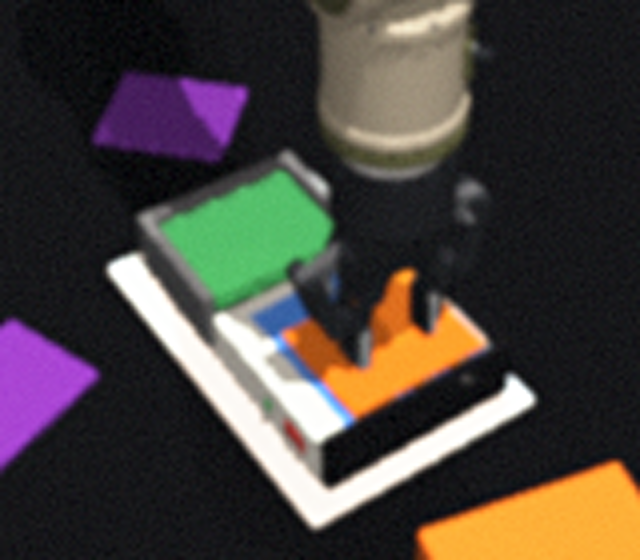

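The stack is intact. The plate is square and close to both rails, with its front edge near the end rail at crop (420,395). Now I'll seat it: x first until resistance rises, then y.

```bash
python3 -m handwheel '[{"tx":1,"ty":0.2,"tz":0,"wx":0,"wy":0,"wz":0,"fingers":0}]' >/dev/null;python3 ok.py 9 && 
python3 -m handwheel '[{"tx":1,"ty":0.2,"tz":0,"wx":0,"wy":0,"wz":0,"fingers":0}]' >/dev/null; python3 ok.py 9 && python3 -m handwheel '[{"tx":1,"ty":0.2,"tz":0,"wx":0,"wy":0,"wz":0,"fingers":0}]' >/dev/null; python3 ok.py 9&& python3 -m handwheel '[{"tx":1,"ty":0.2,"tz":0,"wx":0,"wy":0,"wz":0,"fingers":0}]' >/dev/null; python3 ok.py 9 && python3 -m handwheel '[{"tx":1,"ty":0.2,"tz":0,"wx":0,"wy":0,"wz":0,"fingers":0}]' >/dev/null; python3 ok.py 9 && python3 -m handwheel '[{"tx":1,"ty":0.2,"tz":0,"wx":0,"wy":0,"wz":0,"fingers":0}]' >/dev/null; python3 ok.py 9;python3 s.py .0515 pics/s7.png
```

```text
F [-2.  -0.1  6. ] p [651.9 -21.9  61.4] 12.2
F [-2.6 -1.5  6.1] p [652.8 -21.7  61.4] 12.2
F [-1.6 -1.   5.5] p [653.8 -21.6  61.4] 12.3
F [-3.5 -0.1  7.7] p [654.3 -21.5  61.4] 12.4
F [-4.1 -0.2  8.2] p [655.1 -21.4  61.3] 12.6
F [-4.6 -1.1  8.7] p [656.1 -21.2  61.4] 12.7
box-frame extent mm: x -21.5 59.6 y -41.9 57.9
((19.636398315429688, 7.6468963623046875), (81.19102478027344, 99.4525146484375), 0.8356289267539978)
```

```bash
python3 -m handwheel '[{"tx":-0.2,"ty":1,"tz":0.05,"wx":0,"wy":0,"wz":0,"fingers":0}]' >/dev/null;python3 ok.py 10 && 
python3 -m handwheel '[{"tx":-0.2,"ty":1,"tz":0,"wx":0,"wy":0,"wz":0,"fingers":0}]' >/dev/null; python3 ok.py 10 && python3 -m handwheel '[{"tx":-0.2,"ty":1,"tz":0,"wx":0,"wy":0,"wz":0,"fingers":0}]' >/dev/null; python3 ok.py 10&& python3 -m handwheel '[{"tx":-0.2,"ty":1,"tz":0,"wx":0,"wy":0,"wz":0,"fingers":0}]' >/dev/null; python3 ok.py 10 && python3 -m handwheel '[{"tx":-0.2,"ty":1,"tz":0,"wx":0,"wy":0,"wz":0,"fingers":0}]' >/dev/null; python3 ok.py 10 && python3 -m handwheel '[{"tx":-0.2,"ty":1,"tz":0,"wx":0,"wy":0,"wz":0,"fingers":0}]' >/dev/null; python3 ok.py 10;python3 s.py .0515 pics/s8.png
```

```text
F [-2.1 -1.2  4. ] p [656.5 -20.6  61.4] 12.8
F [-0.9 -2.1  5. ] p [656.5 -19.7  61.4] 12.9
F [-1.8 -2.6  4.6] p [656.3 -18.6  61.4] 13.0
F [-1.9 -1.9  4.9] p [656.1 -17.6  61.4] 13.1
F [-1.3 -2.   5.8] p [655.9 -16.7  61.4] 13.2
F [-1.8 -2.7  6. ] p [655.7 -15.7  61.4] 13.3
box-frame extent mm: x -20.1 59.6 y -37.2 64.1
((19.66379165649414, 13.527996063232422), (101.25061798095703, 79.65877532958984), 89.7957534790039)
```

```bash
python3 -m handwheel '[{"tx":-0.2,"ty":1,"tz":0,"wx":0,"wy":0,"wz":0,"fingers":0}]' >/dev/null;python3 ok.py 10 && 
python3 -m handwheel '[{"tx":-0.2,"ty":1,"tz":0,"wx":0,"wy":0,"wz":0,"fingers":0}]' >/dev/null; python3 ok.py 10 && python3 -m handwheel '[{"tx":-0.2,"ty":1,"tz":0,"wx":0,"wy":0,"wz":0,"fingers":0}]' >/dev/null; python3 ok.py 10&& python3 -m handwheel '[{"tx":-0.2,"ty":1,"tz":0,"wx":0,"wy":0,"wz":0,"fingers":0}]' >/dev/null; python3 ok.py 10;python3 s.py .0515 pics/s9.png
```

```text
F [ 0.1 -1.6  3.7] p [655.8 -14.7  61.4] 13.4
F [-0.1 -1.6  4. ] p [655.7 -13.3  61.4] 13.6
F [ 1.5 -2.2  4.1] p [655.5 -12.2  61.4] 13.7
F [ 0.5 -1.9  4.8] p [655.2 -11.1  61.4] 13.8
box-frame extent mm: x -21.5 59.4 y -37.2 64.2
((19.197307586669922, 13.656322479248047), (101.26815795898438, 80.6982421875), 89.57173919677734)
```

The camera shows the plate stopped in y while the fingers slipped, so it is on the side rail. One more x push, then release and look.

```bash
python3 -m handwheel '[{"tx":1,"ty":0.4,"tz":-0.05,"wx":0,"wy":0,"wz":0,"fingers":0}]' >/dev/null;python3 ok.py 10 && 
python3 -m handwheel '[{"tx":1,"ty":0.4,"tz":0,"wx":0,"wy":0,"wz":0,"fingers":0}]' >/dev/null; python3 ok.py 10 && python3 -m handwheel '[{"tx":1,"ty":0.4,"tz":0,"wx":0,"wy":0,"wz":0,"fingers":0}]' >/dev/null; python3 ok.py 10&& python3 -m handwheel '[{"tx":1,"ty":0.4,"tz":0,"wx":0,"wy":0,"wz":0,"fingers":0}]' >/dev/null; python3 ok.py 10
python3 -m handwheel '[{"tx":0,"ty":0,"tz":0.5,"wx":0,"wy":0,"wz":0,"fingers":0},{"tx":0,"ty":0,"tz":1,"wx":0,"wy":0,"wz":0,"fingers":0},{"tx":0,"ty":0,"tz":5,"wx":0,"wy":0,"wz":0,"fingers":0},{"tx":0,"ty":0,"tz":20,"wx":0,"wy":0,"wz":0,"fingers":0},{"tx":0,"ty":0,"tz":40,"wx":0,"wy":0,"wz":0,"fingers":0},{"tx":0,"ty":0,"tz":40,"wx":0,"wy":0,"wz":0,"fingers":0},{"tx":0,"ty":0,"tz":40,"wx":0,"wy":0,"wz":0,"fingers":0},{"tx":-10,"ty":-45,"tz":0,"wx":0,"wy":0,"wz":0,"fingers":0},{"tx":-10,"ty":-45,"tz":0,"wx":0,"wy":0,"wz":0,"fingers":0},{"tx":-10,"ty":-45,"tz":0,"wx":0,"wy":0,"wz":0,"fingers":0},{"tx":-10,"ty":-45,"tz":0,"wx":0,"wy":0,"wz":0,"fingers":0},{"tx":-10,"ty":-45,"tz":0,"wx":0,"wy":0,"wz":0,"fingers":0}]'
python3 -m handwheel '[{"tx":-20,"ty":-45,"tz":0,"wx":0,"wy":0,"wz":0,"fingers":0},{"tx":-20,"ty":-45,"tz":0,"wx":0,"wy":0,"wz":0,"fingers":0},{"tx":0,"ty":0,"tz":0,"wx":0,"wy":0,"wz":0,"fingers":0}]'
python3 s.py .0515 pics/s10.png
python3 - <<'E'
from h import *
o=[]
for n,(x,y,X,Y) in (("top",(300,115,400,235)),("scene",(260,195,385,300))):
    c=ctrl.camera(n);q=order(quad(amask(c["color"],ROI[n])),c);W=np.array([onz(c,p,.052)[:2] for p in q]);print(n,q.round(1).tolist(),W.mean(0).round(4),[round(float(np.degrees(np.arctan2(*(W[a]-W[b])[::-1]))),2) for a,b in((2,1),(3,0),(2,3),(1,0))])
    o.append(cv2.resize(c["color"][y:Y,x:X,::-1],(400,int(400*(Y-y)/(X-x))),interpolation=cv2.INTER_CUBIC)[:336])
cv2.imwrite("pics/end.png",np.hstack(o))
E
```

```text
F [-4.8 -3.3 10. ] p [655.3 -10.9  61.4] 13.9
F [-4.8 -3.3 10. ] p [655.3 -10.9  61.4] 13.9
F [-4.8 -3.3 10. ] p [655.3 -10.9  61.4] 13.9
F [-4.8 -3.3 10. ] p [655.3 -10.9  61.4] 13.9
t: 15.1
tcp_pos: [0.6053, -0.2371, 0.208]
eef_rot: [-0.0, 0.994, 0.11, 0.0]
ft_force: [1.2, -0.1, 0.1]
finger_gap: 0.0428
gripper_force: 0.0
t: 15.4
tcp_pos: [0.5612, -0.3341, 0.2079]
eef_rot: [0.002, 0.995, 0.104, -0.001]
ft_force: [-0.1, -0.3, -0.1]
finger_gap: 0.0426
gripper_force: 0.0
box-frame extent mm: x -24.2 59.6 y -37.4 64.3
((17.568668365478516, 13.402114868164062), (101.4832992553711, 83.88716125488281), 89.82645416259766)
top [[360.6, 159.7], [353.4, 132.4], [318.4, 139.8], [324.5, 167.3]] [ 0.6451 -0.0179] [102.71, 102.6, 12.39, 13.64]
scene [[313.0, 253.1], [331.4, 273.9], [365.0, 255.3], [346.1, 236.4]] [ 0.6477 -0.0165] [102.77, 102.18, 12.58, 12.77]
```

View pics/end.png

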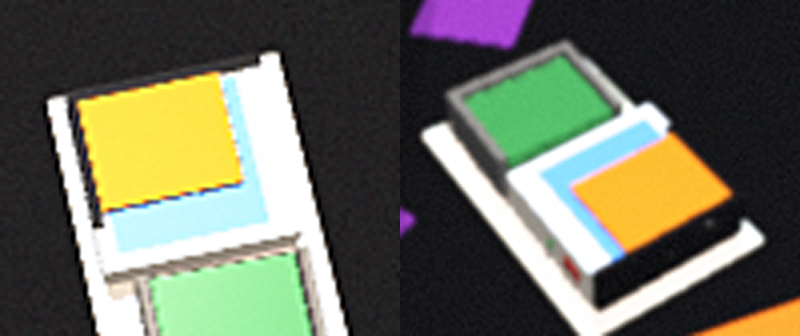

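The plate sits against both rails: no white strip shows along the end rail at crop (75–220, 75–100) or the side rail at (78–100, 100–210). The top view puts it within 1 mm and about 0.2° of home, and the glass is in its rack. Handing in.

```bash
python3 -c "
from station import ctrl
print(ctrl.sign_off())"
```

```text
the job is handed in; nothing more can be done
None
```

I slid the amber plate off the stack onto the light box and seated it against both rails, about 1 mm and 0.2° from home by the top camera. The glass plates are still in their rack, and I handed the job in at about 15 s without seeing a verdict.

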